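# Set the stock tags of the sample bins

### The arm

A 7-joint arm with a two-finger parallel gripper is mounted at the origin on the work surface. World frame = base frame: x ahead of the robot, y to its left, z up, the work surface at z = 0. Lengths are in m, angles in rad, forces in N, time in s.
With the tool pointing down it reaches from about 0.425 to 1.025 m from the base axis. Payload 9.4 kg.
Tool frame: the origin (TCP) lies between the finger pads; the fingertips stand 11 mm ahead of it and the grasp point (between the pads) lies 8 mm behind it; z points along the fingers, y is the direction in which the jaws open and shut (so a half turn about z gives the same grasp; the last joint's range is limited). The gripper opens to 85 mm and grips with 20 to 120 N. Pads are 22 mm wide; open, the fingers measure 114 mm over their backs; the gripper's body (76 mm by 85 mm) begins 54 mm behind the grasp point. The pads swing forward as they close: fully open they stand 13 mm farther back than shut.
Start: joints at [1.268, 0.599, -0.003, 1.599, 0.002, 0.943, -0.08], TCP at [0.162, -0.707, 0.218] pointing down, gripper open.
Joint ranges: [-2.57, 2.57], [-0.35, 1.97], [-1.29, 1.29], [0.11, 2.56], [-1.05, 4.19], [0.11, 1.86], [-2.63, 2.63]. Speed limits (rad/s): [2.22, 2.22, 3.01, 3.01, 3.14, 3.14, 3.14].

### API

Orientations are given as a 3x3 rotation matrix whose columns are the frame's x, y, z axes.
In Python, from workcell import telemetry, viewer, manip gives the robot as it stands.
- The arm moves only by the tool servo_tool, never from a script. Its argument "steps" is a list of rows, each a list of 3 entries, a list of its own where there are three numbers: the shift along the tool's x, y, z in cm, then the turn about the tool's z in rad, then the finger opening in cm, from 0 to 8.54. A call has 1 to 12 rows; each row shifts and turns the commanded pose from where the row before left it, along the tool's axes as they then stand; what a row does not reach is not made up. A row lasts 1/8 s, in which the tool goes at most 62.5 mm and 10.7 degrees, less where a joint would pass 70% of its speed; a pose out of reach is approached as far as the arm can. A call with a gripper value outside its range is refused whole. The fingers move at their own pace and stop on an object; "force" is the grip in N (left out, the last holds). Time passes only in rows, so rows that do not move let the fingers close. It gives the time, the measured TCP pose, the force and the opening at its end, in the units of the state.
- telemetry.observe(): the state, without advancing time (a new reading comes with each control period).
- viewer.camera(name): name is "scene" or "top"; returns a dict with "color" (400x640x3 uint8, red, green, blue), "fov_y" (degrees; the focal length in pixels is half the picture's height over the tangent of half this angle, whatever the lens; pixels are square), "cx", "cy" (the principal point, pixels), "dist" ([k1, k2, p1, p2, k3] as OpenCV has them; the pictures are not rectified), "R" (3x3) and "t" (3): a world point X has camera coordinates R X + t. Camera axes: x right, y down, z forward; pixel columns grow to the right and rows downward; lengths in m; the calibration is good to about 2 mm. A picture is of the moment at which its call begins. There is no depth.
- manip.hand_in(): hands the job in, once; it reports no verdict.
The state is a dict: "clock": time; "qpos": joint angles; "qvel": joint speeds; "effort": joint torques, N m; "tcp_pos": TCP position; "orientation": TCP orientation; "contact_force": force on the tool from outside, world axes, zero at the start; "moment": the same for the moment, N m; "width": opening from 0.0 (shut) to 1.0 (fully open).
Only numpy, scipy, OpenCV 4.12 (cv2) and the standard library are available. Lean on these libraries where they do the work, as an engineer would, in place of code of your own. Each camera call takes 0.05 s, during which the arm holds its last target. There are 200 camera calls.

### The job

On the sample tray, push the hinged tags over with a fingertip so that only a full bin, one with a jar in both of its cells, shows the disc on its tag, the tag leaning fully towards its bin; the tags of the other bins must show the cross, leaning fully the other way, towards the robot. Each tag belongs to the bin straight behind it, and some may already be right. Pick nothing up, and leave the jars and the other glassware where they stand.

Things in the scene. Friction and masses are not known exactly. Their poses are not given: they have to be found in the camera images.
- board: Fixed grey tray, 225 x 380 x 8 mm, end rims 12 mm high. Origin: on the table under the middle of the line of tag hinges. x points from tags to bins (roughly away from the robot), y along the row, z up; tray from x = -60 to +165 mm. Four places at y = +135, +45, -45, -135 mm, each with a tag (hinge at x = 0) and behind it a bin (centre at x = +128 mm).
- hinge_1 (a point): Middle of tag 1's hinge axis, 35 mm above the table, on a fixed post (base 50 x 60 mm, top below 45 mm over the table). Frame parallel to the board's; axis along y. Tags stand in any order along the row: go by position. Tag: white plate 46 mm wide (y), 4 mm thick, reaching 54 mm from the axis; black disc on its -x face, black cross on its +x face.
- tag_1 (a joint): Lean of tag 1, rad: 0 upright, -0.8 (stop) fully over to board -x, to the robot, cross up; +0.8 (stop) fully over to +x, to its bin, disc up. At a stop the free edge is 39 mm beside and 38 mm above the axis, with free space under it outside the post. Stiff hinge (0.03 N m friction, 1 to 2 N of push): it stays where left and must be pushed all the way over.
- hinge_2 (a point): Middle of tag 2's hinge axis, 35 mm above the table, on a fixed post (base 50 x 60 mm, top below 45 mm over the table). Frame parallel to the board's; axis along y. Tags stand in any order along the row: go by position. Tag: white plate 46 mm wide (y), 4 mm thick, reaching 54 mm from the axis; black disc on its -x face, black cross on its +x face.
- tag_2 (a joint): Lean of tag 2, rad: 0 upright, -0.8 (stop) fully over to board -x, to the robot, cross up; +0.8 (stop) fully over to +x, to its bin, disc up. At a stop the free edge is 39 mm beside and 38 mm above the axis, with free space under it outside the post. Stiff hinge (0.03 N m friction, 1 to 2 N of push): it stays where left and must be pushed all the way over.
- hinge_3 (a point): Middle of tag 3's hinge axis, 35 mm above the table, on a fixed post (base 50 x 60 mm, top below 45 mm over the table). Frame parallel to the board's; axis along y. Tags stand in any order along the row: go by position. Tag: white plate 46 mm wide (y), 4 mm thick, reaching 54 mm from the axis; black disc on its -x face, black cross on its +x face.
- tag_3 (a joint): Lean of tag 3, rad: 0 upright, -0.8 (stop) fully over to board -x, to the robot, cross up; +0.8 (stop) fully over to +x, to its bin, disc up. At a stop the free edge is 39 mm beside and 38 mm above the axis, with free space under it outside the post. Stiff hinge (0.03 N m friction, 1 to 2 N of push): it stays where left and must be pushed all the way over.
- hinge_4 (a point): Middle of tag 4's hinge axis, 35 mm above the table, on a fixed post (base 50 x 60 mm, top below 45 mm over the table). Frame parallel to the board's; axis along y. Tags stand in any order along the row: go by position. Tag: white plate 46 mm wide (y), 4 mm thick, reaching 54 mm from the axis; black disc on its -x face, black cross on its +x face.
- tag_4 (a joint): Lean of tag 4, rad: 0 upright, -0.8 (stop) fully over to board -x, to the robot, cross up; +0.8 (stop) fully over to +x, to its bin, disc up. At a stop the free edge is 39 mm beside and 38 mm above the axis, with free space under it outside the post. Stiff hinge (0.03 N m friction, 1 to 2 N of push): it stays where left and must be pushed all the way over.
- cell_left_1 (a point): Middle of the floor of the left (+y) cell of tag 1's bin, 11 mm above the table. The bin is fixed, white, open, 52 (x) x 84 (y) x 26 mm high, 3 mm walls, with a divider making two cells, each for one jar, and stands straight behind its tag: bin centre 128 mm to +x of the hinge, cells +20.5 mm in y. Full: a jar in both cells; some bins have one jar or none.
- cell_right_1 (a point): Middle of the floor of the right (-y) cell of tag 1's bin, 11 mm above the table. The bin is fixed, white, open, 52 (x) x 84 (y) x 26 mm high, 3 mm walls, with a divider making two cells, each for one jar, and stands straight behind its tag: bin centre 128 mm to +x of the hinge, cells -20.5 mm in y. Full: a jar in both cells; some bins have one jar or none.
- cell_left_2 (a point): Middle of the floor of the left (+y) cell of tag 2's bin, 11 mm above the table. The bin is fixed, white, open, 52 (x) x 84 (y) x 26 mm high, 3 mm walls, with a divider making two cells, each for one jar, and stands straight behind its tag: bin centre 128 mm to +x of the hinge, cells +20.5 mm in y. Full: a jar in both cells; some bins have one jar or none.
- cell_right_2 (a point): Middle of the floor of the right (-y) cell of tag 2's bin, 11 mm above the table. The bin is fixed, white, open, 52 (x) x 84 (y) x 26 mm high, 3 mm walls, with a divider making two cells, each for one jar, and stands straight behind its tag: bin centre 128 mm to +x of the hinge, cells -20.5 mm in y. Full: a jar in both cells; some bins have one jar or none.
- cell_left_3 (a point): Middle of the floor of the left (+y) cell of tag 3's bin, 11 mm above the table. The bin is fixed, white, open, 52 (x) x 84 (y) x 26 mm high, 3 mm walls, with a divider making two cells, each for one jar, and stands straight behind its tag: bin centre 128 mm to +x of the hinge, cells +20.5 mm in y. Full: a jar in both cells; some bins have one jar or none.
- cell_right_3 (a point): Middle of the floor of the right (-y) cell of tag 3's bin, 11 mm above the table. The bin is fixed, white, open, 52 (x) x 84 (y) x 26 mm high, 3 mm walls, with a divider making two cells, each for one jar, and stands straight behind its tag: bin centre 128 mm to +x of the hinge, cells -20.5 mm in y. Full: a jar in both cells; some bins have one jar or none.
- cell_left_4 (a point): Middle of the floor of the left (+y) cell of tag 4's bin, 11 mm above the table. The bin is fixed, white, open, 52 (x) x 84 (y) x 26 mm high, 3 mm walls, with a divider making two cells, each for one jar, and stands straight behind its tag: bin centre 128 mm to +x of the hinge, cells +20.5 mm in y. Full: a jar in both cells; some bins have one jar or none.
- cell_right_4 (a point): Middle of the floor of the right (-y) cell of tag 4's bin, 11 mm above the table. The bin is fixed, white, open, 52 (x) x 84 (y) x 26 mm high, 3 mm walls, with a divider making two cells, each for one jar, and stands straight behind its tag: bin centre 128 mm to +x of the hinge, cells -20.5 mm in y. Full: a jar in both cells; some bins have one jar or none.
- jar_1: Loose amber glass sample jar with black lid, diameter 32 mm, 58 mm high, about 80 g, standing in a cell of a bin, its top 69 mm above the table. Origin: centre of its underside.
- jar_2: Loose amber glass sample jar with black lid, diameter 32 mm, 58 mm high, about 80 g, standing in a cell of a bin, its top 69 mm above the table. Origin: centre of its underside.
- jar_3: Loose amber glass sample jar with black lid, diameter 32 mm, 58 mm high, about 80 g, standing in a cell of a bin, its top 69 mm above the table. Origin: centre of its underside.
- jar_4: Loose amber glass sample jar with black lid, diameter 32 mm, 58 mm high, about 80 g, standing in a cell of a bin, its top 69 mm above the table. Origin: centre of its underside.
- petri_dish: Loose closed glass petri dish, diameter 92 mm, 22 mm high, on the table to the left (+y) of the tray. Bystander. Origin: centre of its underside.
- flask: Loose small green glass conical flask, base diameter 72 mm, 110 mm high, on the table to the right (-y) of the tray. Bystander. Origin: centre of its underside.
There are look-alikes about, which are no part of the job. Leave any pink or turquoise look-alike of the jar_3 alone.

How it is judged:
At the end, for the whole second after the job is handed in: Each tag straight in front of a bin with two jars leans more than 0.62 rad towards its bin (disc up), every other tag more than 0.62 rad the other way (cross up); the tags are at rest and every jar is within 20 mm of where it stood ((horizontal distance between any of jar_1, jar_2, jar_3, jar_4 and cell_left_1 below 0.02 m or value of joint tag_1 below -0.62 rad) and (horizontal distance between any of jar_1, jar_2, jar_3, jar_4 and cell_right_1 below 0.02 m or value of joint tag_1 below -0.62 rad) and (not (horizontal distance between any of jar_1, jar_2, jar_3, jar_4 and cell_left_1 below 0.02 m) or not (horizontal distance between any of jar_1, jar_2, jar_3, jar_4 and cell_right_1 below 0.02 m) or value of joint tag_1 above 0.62 rad) and velocity of joint tag_1 between -0.1 and 0.1 rad/s and (horizontal distance between any of jar_1, jar_2, jar_3, jar_4 and cell_left_2 below 0.02 m or value of joint tag_2 below -0.62 rad) and (horizontal distance between any of jar_1, jar_2, jar_3, jar_4 and cell_right_2 below 0.02 m or value of joint tag_2 below -0.62 rad) and (not (horizontal distance between any of jar_1, jar_2, jar_3, jar_4 and cell_left_2 below 0.02 m) or not (horizontal distance between any of jar_1, jar_2, jar_3, jar_4 and cell_right_2 below 0.02 m) or value of joint tag_2 above 0.62 rad) and velocity of joint tag_2 between -0.1 and 0.1 rad/s and (horizontal distance between any of jar_1, jar_2, jar_3, jar_4 and cell_left_3 below 0.02 m or value of joint tag_3 below -0.62 rad) and (horizontal distance between any of jar_1, jar_2, jar_3, jar_4 and cell_right_3 below 0.02 m or value of joint tag_3 below -0.62 rad) and (not (horizontal distance between any of jar_1, jar_2, jar_3, jar_4 and cell_left_3 below 0.02 m) or not (horizontal distance between any of jar_1, jar_2, jar_3, jar_4 and cell_right_3 below 0.02 m) or value of joint tag_3 above 0.62 rad) and velocity of joint tag_3 between -0.1 and 0.1 rad/s and (horizontal distance between any of jar_1, jar_2, jar_3, jar_4 and cell_left_4 below 0.02 m or value of joint tag_4 below -0.62 rad) and (horizontal distance between any of jar_1, jar_2, jar_3, jar_4 and cell_right_4 below 0.02 m or value of joint tag_4 below -0.62 rad) and (not (horizontal distance between any of jar_1, jar_2, jar_3, jar_4 and cell_left_4 below 0.02 m) or not (horizontal distance between any of jar_1, jar_2, jar_3, jar_4 and cell_right_4 below 0.02 m) or value of joint tag_4 above 0.62 rad) and velocity of joint tag_4 between -0.1 and 0.1 rad/s and distance of each of jar_1, jar_2, jar_3, jar_4 from where it was at the start of the episode below 0.02 m); the robot touches nothing.
It fails at once if a jar is lifted, carried or pushed more than 20 mm from where it stood, or tipped (distance of any of jar_1, jar_2, jar_3, jar_4 from where it was at the start of the episode above 0.02 m or angle between any of jar_1, jar_2, jar_3, jar_4's own z axis and vertical above 0.35 rad).
It fails at once if the petri dish or the flask is moved by more than 30 mm (distance of any of petri_dish, flask from where it was at the start of the episode above 0.03 m).
It also fails if it takes over 48 s, if anything falls off the work surface, if the arm or the gripper's body presses on something with over 40 N, if the wrist force passes 120 N, or if a joint passes its speed limit or range.

## Working session

There is one attempt and no reset: what is moved stays moved. The work goes in short steps, Python scripts to look and compute and a tool call to move; the robot and the scene stay as the last step left them, time stands still between calls to the robot, and variables do not carry over. Pictures are saved under pics/ and viewed, about 8 in all and at most 12, crops included, and the job is handed in when it is done.

Besides the shell and the picture viewer there is one more tool, called after ">>>" by a JSON object that holds its "name" and its "arguments", one argument or row to a line. servo_tool: Moves the arm, as the interface text tells. Its arguments: {"type":"object","properties":{"steps":{"type":"array","items":{"type":"array"}},"force":{"type":"number"}},"required":["steps"]}

```bash
mkdir -p pics; cat > h.py <<'E'
from workcell import telemetry, viewer, manip
import numpy as np, cv2
def cam(n):
    c=viewer.camera(n); h=c["color"].shape[0]; f=h/2/np.tan(np.radians(c["fov_y"])/2)
    c["K"]=np.array([[f,0,c["cx"]],[0,f,c["cy"]],[0,0,1.]]); c["R"]=np.array(c["R"]);c["t"]=np.array(c["t"]);c["dist"]=np.array(c["dist"],float); return c
def save(c,name,box=None,s=1):
    im=c["color"][:,:,::-1]
    if box: im=im[box[1]:box[3],box[0]:box[2]]
    cv2.imwrite("pics/"+name,cv2.resize(im,None,fx=s,fy=s,interpolation=cv2.INTER_CUBIC))
def ray(c,uv,z):
    p=cv2.undistortPoints(np.array([[uv]],float),c["K"],c["dist"])[0,0]
    d=c["R"].T@np.array([p[0],p[1],1]); o=-c["R"].T@c["t"]; return o+d*(z-o[2])/d[2]
def proj(c,P): return cv2.projectPoints(np.array(P,float),cv2.Rodrigues(c["R"])[0],c["t"],c["K"],c["dist"])[0][:,0]
E
python3 - <<'E'
from h import *
s=telemetry.observe(); print(s)
for n in("scene","top"):
    c=cam(n); save(c,n+"0.png",None,1.25); print(n,-c["R"].T@c["t"],c["R"],c["K"][0,0])
E
```

```text
{'clock': 0.0, 'qpos': array([ 1.26833745,  0.60011599, -0.00252959,  1.60013148,  0.00180007,
        0.9428859 , -0.07977058]), 'qvel': array([ 0.00034448,  0.00096463,  0.00063048, -0.00011633,  0.00025175,
       -0.00071534, -0.0002529 ]), 'effort': array([ 4.19355511e-04, -7.76446223e+01,  1.56483505e+00, -2.58013666e+01,
        1.22721959e-02,  8.99901206e-03,  2.35787496e-06]), 'tcp_pos': array([ 0.16215276, -0.70613277,  0.21682319]), 'orientation': array([[ 9.74607308e-01,  2.23920425e-01, -4.88189921e-04],
       [ 2.23920907e-01, -9.74606227e-01,  1.45921715e-03],
       [-1.49044414e-04, -1.53147963e-03, -9.99998816e-01]]), 'contact_force': array([-0.27813858,  0.28648341, -0.18228763]), 'moment': array([ 0.03850575, -0.0113062 , -0.0117363 ]), 'width': 0.9978258748170117}
scene [1.08556996 0.68949608 0.90804914] [[-0.80476928  0.59352177 -0.00885009]
 [ 0.43149859  0.57470994 -0.69535419]
 [-0.40762161 -0.56341849 -0.71861271]] 405.1005258499565
top [ 0.38511026 -0.00198487  1.04767673] [[-0.05835115 -0.9982954  -0.0011964 ]
 [-0.97258892  0.05711872 -0.22540684]
 [ 0.22509095 -0.01198914 -0.97426399]] 372.78189090501763
```

View pics/top0.png

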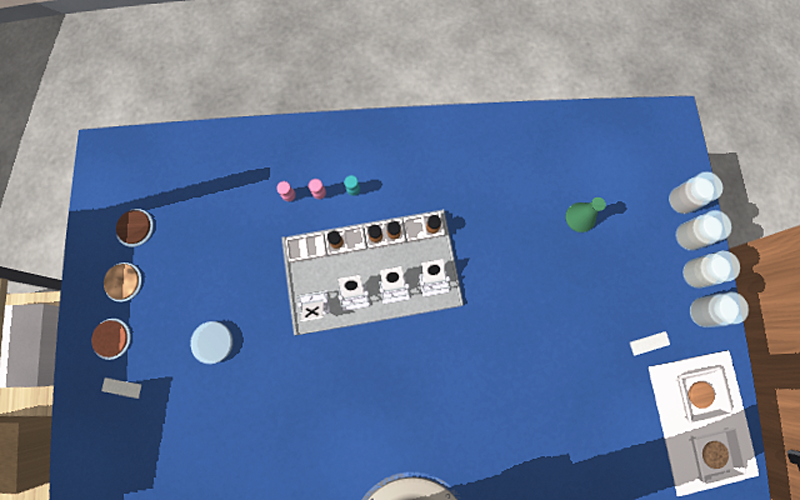

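View pics/scene0.png

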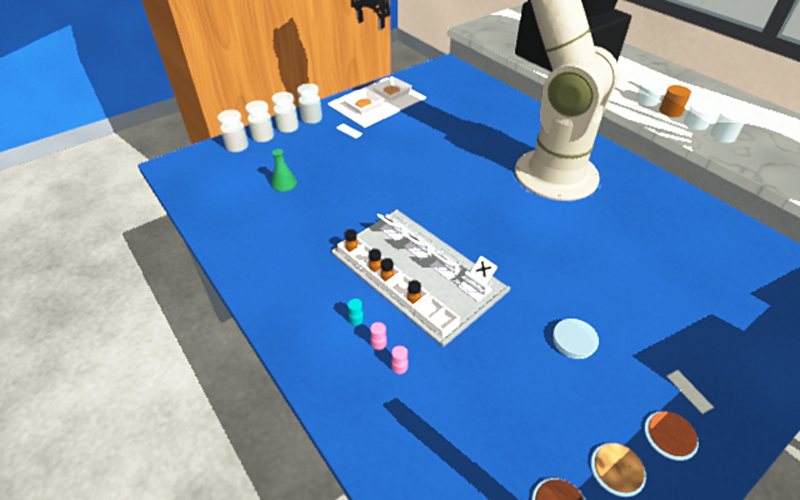

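The top view shows tag 1 (left, 311,312) with the cross and tags 2–4 with discs at (351,286), (393,278) and (433,270). Jars are at (335,240), (375,233), (394,230) and (433,223), so it looks like only bin 3 is full. The pink and turquoise look-alikes at (286,190), (317,188) and (351,185) are off the tray. I'll check this in a close crop.

```bash
python3 - <<'E'
from h import *
c=cam("top"); save(c,"crop1.png",(215,155,385,275),4.7)
c=cam("scene"); save(c,"crop2.png",(255,160,415,280),5)
E
```

```text
(no output)
```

View pics/crop1.png

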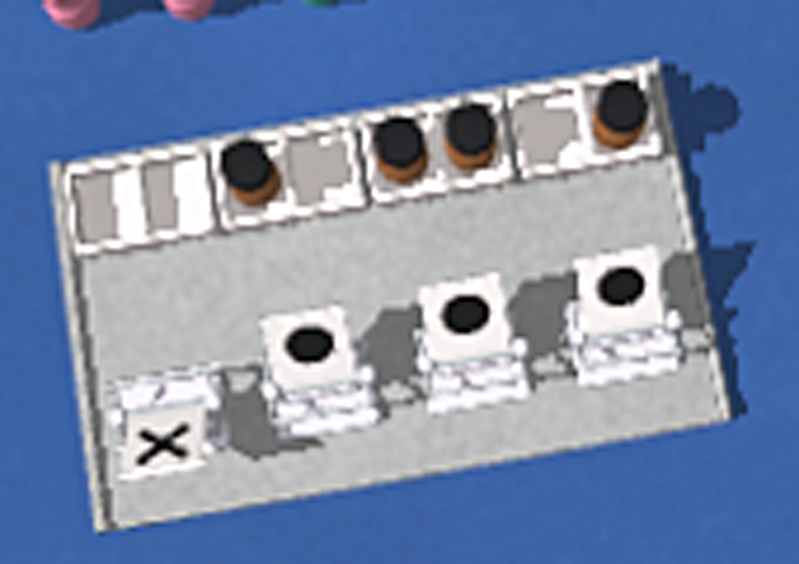

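View pics/crop2.png

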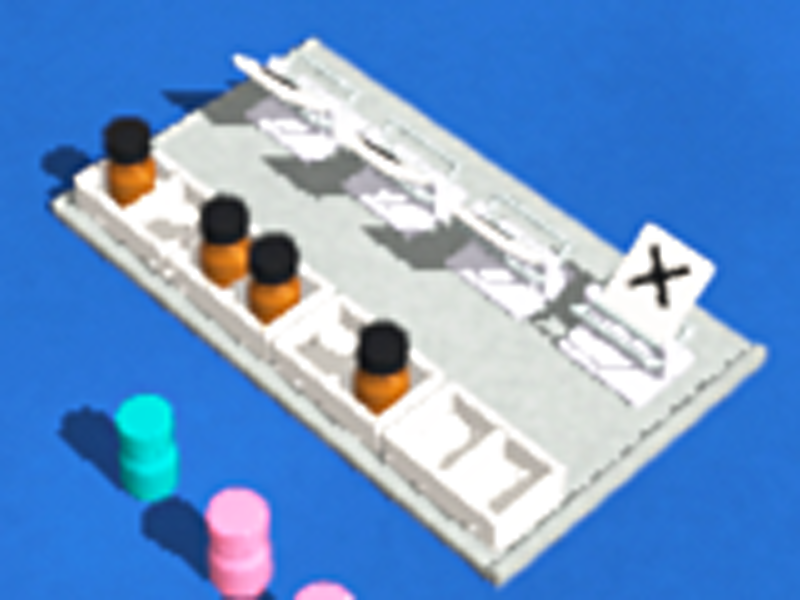

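Both crops agree. Only bin 3 (y = -45) holds two jars, bins 2 and 4 hold one each, and bin 1 is empty. Tags 2 and 4 must go over to the robot; tags 1 and 3 look right already. Next I fit the tray pose and check the leans.

```bash
python3 - <<'E'
from h import *
from scipy.optimize import least_squares as ls
T=cam("top");S=cam("scene")
crop=lambda p,o,s:np.array(p,float)/s+np.array(o)-.5+.5/s
tp=crop([(100,530),(730,418),(55,165),(658,62)],(215,155),4.7)
sp=crop([(765,350),(500,583),(53,203),(312,40)],(255,160),5)
C=np.array([(-.06,.19,.012),(-.06,-.19,.012),(.165,.19,.012),(.165,-.19,.012)])
Cs=C[[0,2,3,1]].copy()
def W(p,P):
    c,s=np.cos(p[2]),np.sin(p[2]); P=np.array(P,float); return np.c_[p[0]+c*P[:,0]-s*P[:,1],p[1]+s*P[:,0]+c*P[:,1],P[:,2]]
f=lambda p:np.r_[proj(T,W(p,C))-tp,proj(S,W(p,Cs))-sp].ravel()
r=ls(f,[.5,.05,0]);print(r.x,r.fun.round(1)); np.save("pose.npy",r.x)
# tag lean fits: free-edge corners, top image & scene
def edge(y,a): return [(.054*np.sin(a),y+.023,.035+.054*np.cos(a)),(.054*np.sin(a),y-.023,.035+.054*np.cos(a))]
ob={.135:[(122,480),(203,465)],.045:[(262,320),(347,306)],-.045:[(420,287),(500,272)],-.135:[(577,262),(657,246)]}
for y,o in ob.items():
    o=crop(o,(215,155),4.7)
    for a in(-.8,-.6,.6,.8): print(y,a,np.abs(proj(T,W(r.x,edge(y,a)))-o).mean().round(1),end="; ")
    print(W(r.x,[(0,y,.035)])[0].round(3))
E
```

```text
[0.51112125 0.05248735 0.11712478] [-1.5 -0.1  0.2 -0.4 -1.7 -0.9 -0.2 -1.2  0.3 -0.7 -0.1 -2.1 -0.4 -1.
  0.6 -1.4]
0.135 -0.8 0.3; 0.135 -0.6 2.5; 0.135 0.6 15.6; 0.135 0.8 16.9; [0.495 0.187 0.035]
0.045 -0.8 15.6; 0.045 -0.6 13.5; 0.045 0.6 1.0; 0.045 0.8 1.2; [0.506 0.097 0.035]
-0.045 -0.8 16.7; -0.045 -0.6 14.7; -0.045 0.6 1.3; -0.045 0.8 0.3; [0.516 0.008 0.035]
-0.135 -0.8 16.6; -0.135 -0.6 14.7; -0.135 0.6 1.1; -0.135 0.8 0.5; [ 0.527 -0.082  0.035]
```

Tags 1 and 3 fit a lean of 0.8 rad in the required directions (0.3 px). I'll shut the fingers, square the tool to the tray and get the moves in tool axes.

```bash
cat >> h.py <<'E'
def goto(x,y,z,p=None):
    "shift in tool axes, cm, from the measured pose (or from p) to board x,y and world z of TCP"
    b=np.load("pose.npy"); s=telemetry.observe(); c,n=np.cos(b[2]),np.sin(b[2])
    w=np.array([b[0]+c*x-n*y,b[1]+n*x+c*y,z]); R=s["orientation"]
    print("to",w.round(3),"shift cm",((w-s["tcp_pos"])@R*100).round(2),"turn",round(np.arctan2(R[1,0],R[0,0])-b[2],3),"F",s["contact_force"].round(2),"w",round(s["width"],3),"t",s["clock"])
E
python3 - <<'E'
from h import *
goto(.075,-.135,.2)
T=cam("top");S=cam("scene")
print(ray(T,(470,172),.01))
E
```

```text
to [ 0.601 -0.073  0.2  ] shift cm [ 56.99 -51.92   1.76] turn 0.109 F [ 0.17 -0.32 -0.08] w 1.001 t 0.3
[ 0.66223893 -0.45548868  0.01      ]
```

>>> {"name": "servo_tool", "arguments": {
  "steps": [
    [[4,-3.7,0],0,0],
    [[4,-3.7,0],0,0],
    [[4,-3.7,0],0,0],
    [[4,-3.7,0],0,0],
    [[4,-3.7,0],0,0],
    [[4,-3.7,0],0,0],
    [[4,-3.7,0],0,0],
    [[4,-3.7,0],0,0],
    [[4,-3.7,0],0,0],
    [[4,-3.7,0],0,0],
    [[4,-3.7,0],0,0],
    [[0,0,0],0.109,0]
  ],
  "force": 30
}}

```text
clock: 1.9
tcp_pos: [0.5028, -0.207, 0.2178]
orientation: [[0.993, 0.121, 0.002], [0.121, -0.993, 0.001], [0.002, -0.001, -1.0]]
contact_force: [-0.8, -0.5, -0.3]
width: -0.001
```

```bash
python3 -c "
from h import *
goto(.075,-.135,.2)"
```

```text
to [ 0.601 -0.073  0.2  ] shift cm [ 11.41 -12.12   1.82] turn 0.005 F [-0.77 -0.47 -0.27] w -0.001 t 1.9
```

>>> {"name": "servo_tool", "arguments": {
  "steps": [
    [[4,-4,0],0,0],
    [[4,-4,0],0,0],
    [[3.4,-4.1,0],0,0],
    [[0,0,1.8],0,0],
    [[0,0,4],0,0],
    [[0,0,4],0,0],
    [[0,0,0],0,0],
    [[0,0,0],0,0]
  ]
}}

```text
clock: 2.9
tcp_pos: [0.5998, -0.0781, 0.1208]
orientation: [[0.993, 0.116, 0.001], [0.116, -0.993, -0.0], [0.001, 0.0, -1.0]]
contact_force: [0.1, -0.7, 0.2]
width: -0.002
```

```bash
python3 - <<'E'
from h import *
goto(.075,-.135,.066); goto(-.010,-.135,.066)
S=cam("scene"); save(S,"mid.png",(235,120,435,270),4)
E
```

```text
to [ 0.601 -0.073  0.066] shift cm [ 0.21 -0.5   5.48] turn -0.0 F [ 0.06 -0.71  0.21] w -0.002 t 2.9
to [ 0.517 -0.083  0.066] shift cm [-8.29 -0.5   5.47] turn -0.0 F [ 0.06 -0.71  0.21] w -0.002 t 2.9
```

View pics/mid.png

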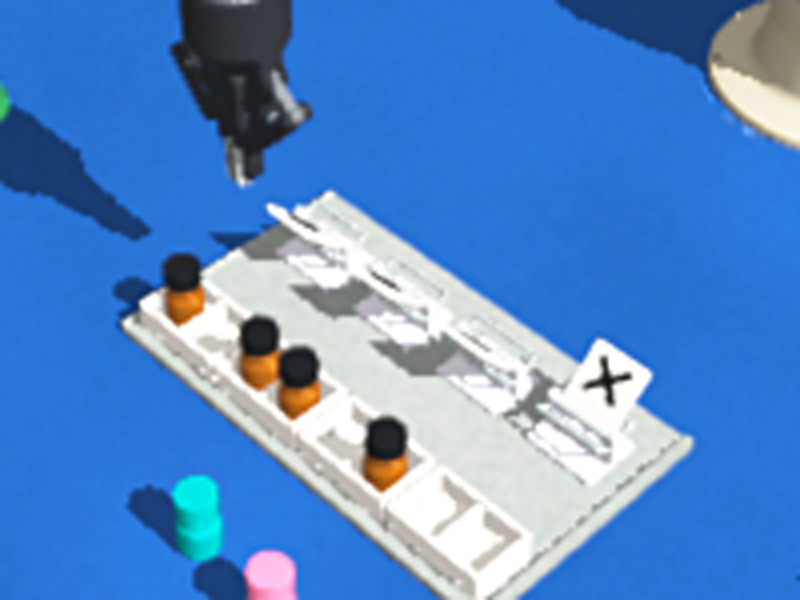

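The shut fingers (tips at 240,182) hang behind tag 4's free edge (272,208), clear of the jars. I'll go down and push toward the robot.

>>> {"name": "servo_tool", "arguments": {
  "steps": [
    [[0.2,-0.5,2.7],0,0],
    [[0,0,2.8],0,0],
    [[0,0,0],0,0],
    [[-1.5,0,0],0,0],
    [[-1.5,0,0],0,0],
    [[-1.5,0,0],0,0],
    [[-1.5,0,0],0,0],
    [[-1,0,0],0,0],
    [[0,0,0],0,0],
    [[0,0,0],0,0]
  ]
}}

```text
clock: 4.2
tcp_pos: [0.5317, -0.0808, 0.0647]
orientation: [[0.993, 0.117, 0.001], [0.117, -0.993, 0.0], [0.001, 0.0, -1.0]]
contact_force: [-0.0, 0.5, -0.0]
width: 0.001
```

```bash
python3 -c "
from h import *
goto(-.01,-.135,.066)"
```

```text
to [ 0.517 -0.083  0.066] shift cm [-1.48  0.02 -0.13] turn -0.0 F [-0.01  0.53 -0.04] w 0.001 t 4.2
```

>>> {"name": "servo_tool", "arguments": {
  "steps": [
    [[-0.5,0,0],0,0],
    [[-0.5,0,0],0,0],
    [[-0.3,0,0],0,0],
    [[-0.2,0,0],0,0],
    [[0,0,0],0,0],
    [[0,0,0],0,0]
  ]
}}

```text
clock: 4.95
tcp_pos: [0.5163, -0.0826, 0.0647]
orientation: [[0.993, 0.117, 0.0], [0.117, -0.993, -0.0], [0.0, 0.0, -1.0]]
contact_force: [-0.6, -1.2, 0.0]
width: -0.001
```

```bash
python3 - <<'E'
from h import *
goto(-.01,-.135,.066)
S=cam("scene"); save(S,"push4.png",(255,140,415,260),5)
E
```

```text
to [ 0.517 -0.083  0.066] shift cm [ 0.07  0.02 -0.13] turn -0.0 F [-0.64 -1.22  0.04] w -0.001 t 4.95
```

View pics/push4.png

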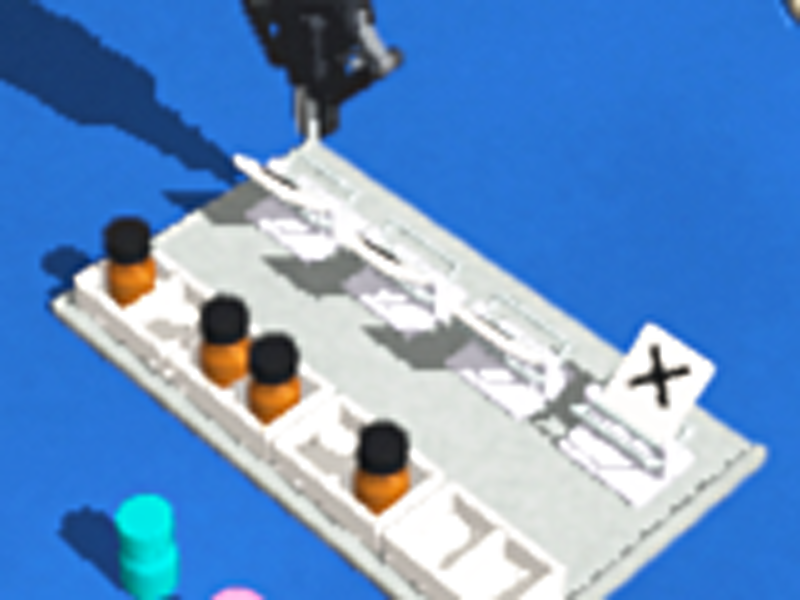

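The picture shows the fingertips at crop (315,135), beyond the tray corner and away from tag 4, which hasn't moved. That disagrees with the telemetry, so I'll check before moving.

```bash
python3 - <<'E'
from h import *
S=cam("scene");T=cam("top");s=telemetry.observe()
tip=s["tcp_pos"]-[0,0,.011]
print("tip proj",proj(S,[tip])[0],"crop",(proj(S,[tip])[0]-[255,140])*5, "top",proj(T,[tip])[0])
b=np.load("pose.npy");c,n=np.cos(b[2]),np.sin(b[2])
for x,y,z in[(0,-.135,.035),(.039,-.135,.073),(-.06,-.19,.012),(-.06,.19,.012)]:
    w=[b[0]+c*x-n*y,b[1]+n*x+c*y,z]; print(np.round(w,3),(proj(S,[w])[0]-[255,140])*5)
d={k:S[k] for k in("cx","cy","dist","fov_y")};print(d,{k:T[k] for k in d})
save(T,"top2.png",(190,120,430,300),3.3)
E
```

```text
tip proj [318.12434372 171.60793873] crop [315.62171861 158.03969363] top [348.34118911 227.24635963]
[ 0.527 -0.082  0.035] [303.28973685 187.57048073]
[ 0.566 -0.077  0.073] [256.37343864 171.57921911]
[ 0.474 -0.143  0.012] [312.83812854 131.08146644]
[0.429 0.234 0.012] [764.44953454 444.2925322 ]
{'cx': 315.760226089623, 'cy': 201.74505196213514, 'dist': array([-0.01266106,  0.        ,  0.        ,  0.        ,  0.        ]), 'fov_y': 52.551532136399786} {'cx': 320.74100662565456, 'cy': 192.97951066521387, 'dist': array([-0.07974236,  0.        ,  0.        ,  0.        ,  0.        ]), 'fov_y': 56.427716545646646}
```

View pics/top2.png

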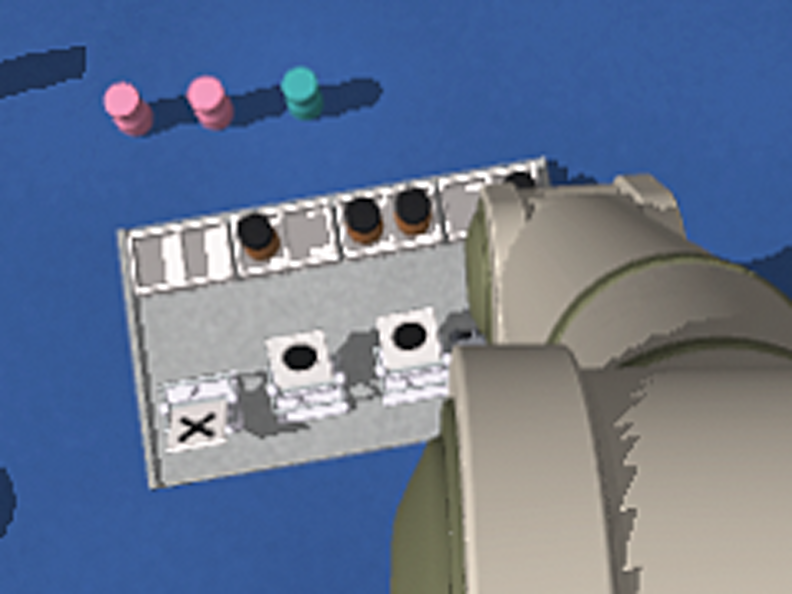

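```bash
python3 - <<'E'
from h import *
S=cam("scene")
for z in(.11,.12,.13,.14): print(z,(proj(S,[(.5998,-.0781,z)])[0]-[235,120])*4)
for z in(.054,.064,.074): print(z,(proj(S,[(.5163,-.0826,z)])[0]-[255,140])*5)
print("base",proj(S,[(0,0,0)])[0]*1.25)
im=cv2.imread("pics/mid.png"); cv2.imwrite("pics/cmp.png",np.hstack([im[20:220,140:340],cv2.resize(cv2.imread("pics/push4.png"),None,fx=.8,fy=.8)[0:200,150:350]]).repeat(2,0).repeat(2,1))
E
```

```text
0.11 [245.54117081 198.02264483]
0.12 [244.95707343 187.83644748]
0.13 [244.36601595 177.52762048]
0.14 [243.76787511 167.0939684 ]
0.054 [315.55607801 157.70169046]
0.064 [315.48152955 145.79351814]
0.074 [315.40612646 133.7506384 ]
base [555.70293199 172.68633996]
```

View pics/cmp.png

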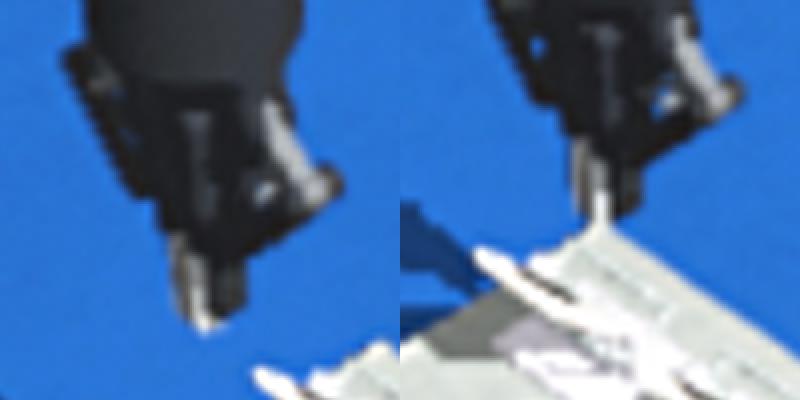

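The tip shows about 14 mm higher than TCP − 11 mm (z ≈ 0.070–0.075), so it passed just over the tag's edge. I'll trust the picture: go back over the tag, come down lower, and push only the first part before checking.

>>> {"name": "servo_tool", "arguments": {
  "steps": [
    [[0,0,-3.0],0,0],
    [[4.2,0,-1],0,0],
    [[4.2,0,0],0,0],
    [[0,0,0],0,0],
    [[0,0,2.7],0,0],
    [[0,0,2.5],0,0],
    [[0,0,0],0,0],
    [[-1.5,0,0],0,0],
    [[-1.5,0,0],0,0],
    [[-1.0,0,0],0,0],
    [[0,0,0],0,0]
  ]
}}

```text
clock: 6.52
tcp_pos: [0.5587, -0.0779, 0.0532]
orientation: [[0.993, 0.116, -0.0], [0.116, -0.993, -0.0], [-0.0, 0.0, -1.0]]
contact_force: [-0.2, 0.3, 1.0]
width: -0.003
```

```bash
python3 - <<'E'
from h import *
goto(-.01,-.135,.052)
S=cam("scene"); save(S,"push4b.png",(275,140,355,200),9)
E
```

```text
to [ 0.517 -0.083  0.052] shift cm [-4.2   0.    0.13] turn -0.001 F [-0.17  0.3   0.95] w -0.003 t 6.525
```

View pics/push4b.png

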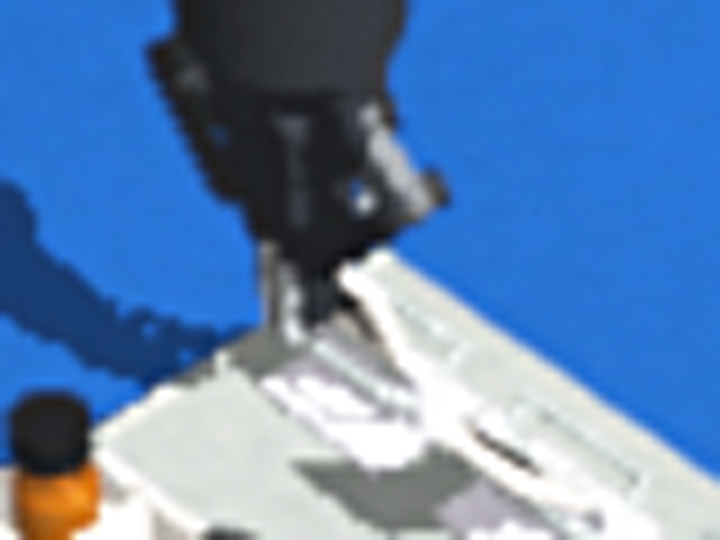

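The fingers (tip at crop 300,345) now engage tag 4, which has risen toward upright. I'll push on, watching the force.

>>> {"name": "servo_tool", "arguments": {
  "steps": [
    [[-1,0,0],0,0],
    [[-1,0,0],0,0],
    [[-1,0,0],0,0],
    [[-1,0,0],0,0],
    [[0,0,0],0,0],
    [[0,0,0],0,0]
  ]
}}

```text
clock: 7.32
tcp_pos: [0.5202, -0.0822, 0.0527]
orientation: [[0.993, 0.117, -0.0], [0.117, -0.993, 0.0], [-0.0, -0.0, -1.0]]
contact_force: [0.5, 0.6, 0.2]
width: -0.0
```

>>> {"name": "servo_tool", "arguments": {
  "steps": [
    [[-0.4,0,0],0,0],
    [[0,0,0],0,0],
    [[0,0,0],0,0]
  ]
}}

```text
clock: 7.7
tcp_pos: [0.5161, -0.0826, 0.0526]
orientation: [[0.993, 0.117, -0.0], [0.117, -0.993, -0.0], [-0.0, -0.0, -1.0]]
contact_force: [0.7, -0.1, 0.9]
width: 0.002
```

>>> {"name": "servo_tool", "arguments": {
  "steps": [
    [[-0.4,0,0],0,0],
    [[0,0,0],0,0],
    [[0,0,0],0,0]
  ]
}}

```text
clock: 8.07
tcp_pos: [0.512, -0.0831, 0.0526]
orientation: [[0.993, 0.117, -0.0], [0.117, -0.993, -0.0], [-0.0, -0.0, -1.0]]
contact_force: [-0.8, -0.0, 0.1]
width: 0.002
```

>>> {"name": "servo_tool", "arguments": {
  "steps": [
    [[-0.3,0,0],0,0],
    [[0,0,0],0,0],
    [[0,0,0],0,0]
  ]
}}

```text
clock: 8.45
tcp_pos: [0.509, -0.0835, 0.0526]
orientation: [[0.993, 0.117, -0.0], [0.117, -0.993, -0.0], [-0.0, 0.0, -1.0]]
contact_force: [0.4, -0.8, 0.6]
width: 0.003
```

```bash
python3 - <<'E'
from h import *
goto(-.02,-.135,.052)
S=cam("scene"); save(S,"push4c.png",(275,140,355,200),9)
E
```

```text
to [ 0.507 -0.084  0.052] shift cm [-0.2   0.02  0.06] turn -0.0 F [ 0.41 -0.84  0.59] w 0.003 t 8.45
```

View pics/push4c.png

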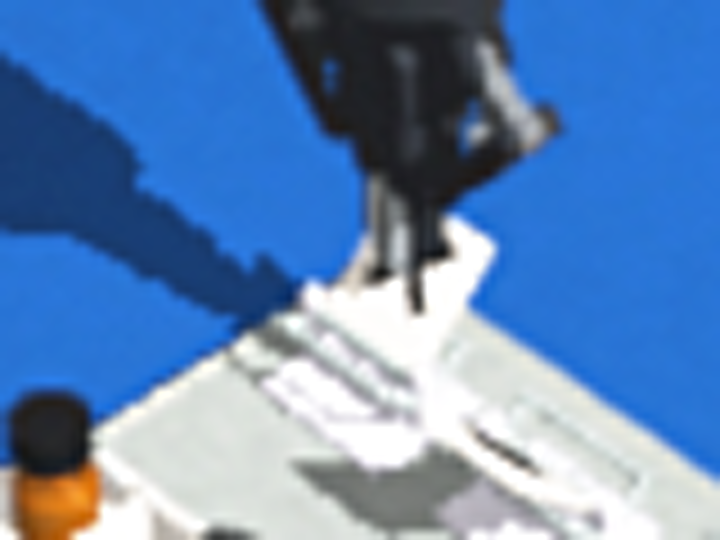

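Tag 4 now leans to the robot (its free +y corner at crop 497,248). I'll compute its lean and try to read it from that corner.

```bash
cat >> h.py <<'E'
def corner(c,y,sy,a):
    b=np.load("pose.npy"); k,n=np.cos(b[2]),np.sin(b[2]); x=.054*np.sin(a); yy=y+sy*.023
    return proj(c,[(b[0]+k*x-n*yy,b[1]+n*x+k*yy,.035+.054*np.cos(a))])[0]
E
python3 - <<'E'
from h import *
S=cam("scene")
for a in(-.3,-.4,-.5,-.6,-.7,-.8,-.9): print(a,((corner(S,-.135,1,a)-[275,140])*9).round(0))
b=np.load("pose.npy")
E
```

```text
-0.3 [444. 238.]
-0.4 [455. 235.]
-0.5 [465. 234.]
-0.6 [475. 234.]
-0.7 [483. 235.]
-0.8 [491. 238.]
-0.9 [498. 242.]
```

>>> {"name": "servo_tool", "arguments": {
  "steps": [
    [[-0.3,0,0],0,0],
    [[0,0,0],0,0],
    [[0,0,0],0,0]
  ]
}}

```text
clock: 8.93
tcp_pos: [0.506, -0.0838, 0.0526]
orientation: [[0.993, 0.117, -0.0], [0.117, -0.993, -0.0], [-0.0, -0.0, -1.0]]
contact_force: [-0.3, 0.4, 1.0]
width: 0.001
```

>>> {"name": "servo_tool", "arguments": {
  "steps": [
    [[-0.3,0,0],0,0],
    [[0,0,0],0,0],
    [[0,0,0],0,0]
  ]
}}

```text
clock: 9.3
tcp_pos: [0.5049, -0.084, 0.053]
orientation: [[0.993, 0.117, 0.003], [0.117, -0.993, 0.0], [0.003, 0.0, -1.0]]
contact_force: [4.2, 1.1, 2.1]
width: -0.001
```

Force rose to 4.2 N: tag 4 is on its stop. I'll back off, rise and move over to tag 2 (18 cm along the row), passing above tag 3.

>>> {"name": "servo_tool", "arguments": {
  "steps": [
    [[2,0,0],0,0],
    [[2,0,0],0,0],
    [[2,0,-3],0,0],
    [[2,0,-4],0,0],
    [[1.9,0,-3],0,0],
    [[0,-4.5,0],0,0],
    [[0,-4.5,0],0,0],
    [[0,-4.5,0],0,0],
    [[0,-4.5,0],0,0],
    [[0,0,0],0,0],
    [[0,0,0],0,0]
  ]
}}

```text
clock: 10.68
tcp_pos: [0.5798, 0.1053, 0.1523]
orientation: [[0.993, 0.116, -0.002], [0.116, -0.993, -0.001], [-0.002, 0.001, -1.0]]
contact_force: [-0.2, -0.1, 1.1]
width: -0.005
```

```bash
python3 - <<'E'
from h import *
goto(.075,.045,.053)
E
```

```text
to [0.58  0.106 0.053] shift cm [ 0.08 -0.07  9.93] turn -0.0 F [-0.22 -0.08  1.07] w -0.005 t 10.675
```

>>> {"name": "servo_tool", "arguments": {
  "steps": [
    [[0,0,4],0,0],
    [[0,0,3],0,0],
    [[0,0,2.9],0,0],
    [[0,0,0],0,0],
    [[-1.5,0,0],0,0],
    [[-1.5,0,0],0,0],
    [[-1.5,0,0],0,0],
    [[-1,0,0],0,0],
    [[-1,0,0],0,0],
    [[-1,0,0],0,0],
    [[0,0,0],0,0]
  ]
}}

```text
clock: 12.05
tcp_pos: [0.505, 0.0973, 0.0536]
orientation: [[0.993, 0.117, -0.001], [0.117, -0.993, -0.0], [-0.001, 0.0, -1.0]]
contact_force: [0.4, 0.0, 0.8]
width: 0.001
```

>>> {"name": "servo_tool", "arguments": {
  "steps": [
    [[-0.6,0,0],0,0],
    [[-0.5,0,0],0,0],
    [[-0.5,0,0],0,0],
    [[0,0,0],0,0],
    [[0,0,0],0,0]
  ]
}}

```text
clock: 12.68
tcp_pos: [0.4901, 0.0955, 0.0536]
orientation: [[0.993, 0.117, -0.0], [0.117, -0.993, -0.0], [-0.0, 0.0, -1.0]]
contact_force: [-0.0, 0.5, -0.2]
width: -0.001
```

```bash
python3 - <<'E'
from h import *
goto(-.022,.045,.053)
E
```

```text
to [0.484 0.095 0.053] shift cm [-0.61  0.02  0.06] turn -0.0 F [-0.03  0.46 -0.22] w -0.001 t 12.675
```

>>> {"name": "servo_tool", "arguments": {
  "steps": [
    [[-0.5,0,0],0,0],
    [[0,0,0],0,0],
    [[0,0,0],0,0]
  ]
}}

```text
clock: 13.05
tcp_pos: [0.4851, 0.0949, 0.0536]
orientation: [[0.993, 0.117, -0.0], [0.117, -0.993, -0.0], [-0.0, 0.0, -1.0]]
contact_force: [-0.4, 0.8, -0.6]
width: 0.0
```

>>> {"name": "servo_tool", "arguments": {
  "steps": [
    [[-0.3,0,0],0,0],
    [[0,0,0],0,0],
    [[0,0,0],0,0]
  ]
}}

```text
clock: 13.42
tcp_pos: [0.483, 0.0948, 0.0538]
orientation: [[0.993, 0.117, 0.001], [0.117, -0.993, 0.0], [0.001, -0.0, -1.0]]
contact_force: [2.5, 0.5, 1.4]
width: 0.002
```

>>> {"name": "servo_tool", "arguments": {
  "steps": [
    [[-0.2,0,0],0,0],
    [[0,0,0],0,0],
    [[2,0,0],0,0],
    [[2,0,0],0,0],
    [[2,0,-3],0,0],
    [[1,0,-5],0,0],
    [[0,0,-5],0,0],
    [[0,0,-5],0,0],
    [[0,5,0],0,0],
    [[0,5,0],0,0],
    [[0,5,0],0,0],
    [[0,5,0],0,0]
  ]
}}

```text
clock: 14.92
tcp_pos: [0.5719, -0.0974, 0.2332]
orientation: [[0.993, 0.117, -0.002], [0.117, -0.993, 0.0], [-0.002, -0.001, -1.0]]
contact_force: [1.0, 0.6, -0.2]
width: 0.003
```

>>> {"name": "servo_tool", "arguments": {
  "steps": [
    [[0,5,0],0,0],
    [[0,5,0],0,0],
    [[0,5,0],0,0],
    [[0,5,0],0,0],
    [[0,5,0],0,0],
    [[0,0,0],0,0],
    [[0,0,0],0,0],
    [[0,0,0],0,0]
  ]
}}

```text
clock: 15.92
tcp_pos: [0.6022, -0.3425, 0.2334]
orientation: [[0.993, 0.118, -0.001], [0.118, -0.993, 0.001], [-0.001, -0.001, -1.0]]
contact_force: [-0.3, -0.1, -0.1]
width: 0.004
```

```bash
python3 - <<'E'
from h import *
T=cam("top"); save(T,"end_top.png",(215,155,385,275),4.7)
for y in(.135,.045,-.045,-.135):
    for a in(-.6,-.8,.6,.8): print(y,a,*[((corner(T,y,s,a)-[215,155])*4.7).round(0) for s in(1,-1)],end=" ")
    print()
s=telemetry.observe();print(s["tcp_pos"],np.abs(s["qvel"]).max(),s["clock"])
E
```

```text
0.135 -0.6 [114. 460.] [196. 446.] 0.135 -0.8 [118. 476.] [200. 462.] 0.135 0.6 [100. 352.] [181. 337.] 0.135 0.8 [100. 339.] [181. 325.] 
0.045 -0.6 [275. 432.] [357. 418.] 0.045 -0.8 [279. 448.] [361. 434.] 0.045 0.6 [259. 324.] [340. 310.] 0.045 0.8 [258. 311.] [339. 297.] 
-0.045 -0.6 [436. 404.] [518. 389.] -0.045 -0.8 [439. 420.] [521. 405.] -0.045 0.6 [418. 296.] [499. 282.] -0.045 0.8 [416. 284.] [496. 270.] 
-0.135 -0.6 [596. 375.] [678. 361.] -0.135 -0.8 [598. 391.] [679. 377.] -0.135 0.6 [576. 268.] [657. 254.] -0.135 0.8 [573. 256.] [653. 242.] 
[ 0.60232526 -0.34269815  0.23362882] 0.005559442438726128 15.975
```

View pics/end_top.png

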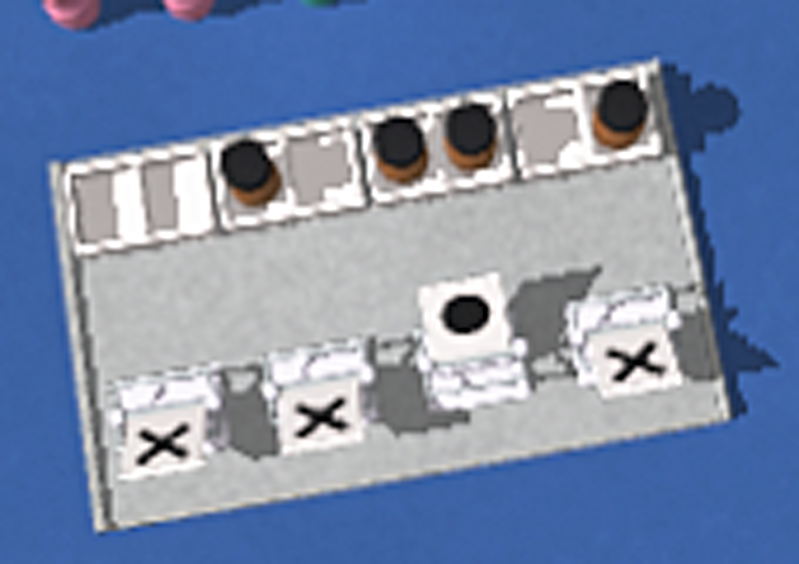

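Crosses now show on tag 1 (163,443), tag 2 (320,416) and tag 4 (635,361), and the disc on tag 3 (465,314). The free edges fall at the ±0.8 stops and the jars are where they were. Handing in.

```bash
python3 -c "
from h import *
print(manip.hand_in())"
```

```text
the job is handed in; nothing more can be done
None
```

The job is handed in. Tags 2 and 4 (y = +45 and -135), whose bins held one jar each, are pushed over to the robot and show the cross. Tags 1 (empty bin) and 3 (the only full bin) were already right, and I left them alone.

**Last checks:**
- In the final top picture, all four free edges fit the ±0.8 rad stops better than a 0.6 rad lean.
- Force rose to 4.2 N on tag 4 and 2.5 N on tag 2 as each reached its stop.
- The jars sit at the same pixels as before. The arm stands clear, and the clock read about 16 s.
- I did not re-measure the dish and flask; the gripper did not come down near either.

**What disagreed:** the first push on tag 4 passed over it without moving it. In the pictures the shut fingertips stood about 14 mm higher than TCP − 11 mm, so I repeated the push about 12 mm lower and it worked.

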